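# Load the slide carrier under the reader's leaf spring

## Robot

A 6-joint arm with a two-finger parallel gripper is mounted at the origin on the work surface. World frame = base frame: x ahead of the robot, y to its left, z up, the work surface at z = 0. Lengths are in m, angles in rad, forces in N, time in s.
With the tool pointing down it reaches from about 0.35 to 0.875 m from the base axis. Payload 4.2 kg.
Tool frame: the origin (TCP) lies midway between the tips of the shut fingers; the grasp point (between the pads) lies 19 mm behind it (arm.grip_point_offset is the distance from the TCP to the grasp point, in m); x points along the fingers, y is the direction in which the jaws open and shut, and the axes are right-handed (so a half turn about x gives the same grasp; the last joint's range is limited). The gripper opens to 87 mm and grips with 3 to 60 N. Pads are 19 mm wide; open, the fingers measure 117 mm over their backs; the gripper's body (75 mm by 190 mm) begins 51 mm behind the grasp point.
Start: joints at [-0.952, 0.385, 0.008, 0, -1.194, -0.259], TCP at [0.22, -0.585, 0.223] pointing down, gripper open.
Joint ranges: [-3.14, 3.14], [-1.21, 2.06], [-1.07, 1.41], [-3.16, 2.05], [-2.99, -0.16], [-3.1, 3.1]. Speed limits (rad/s): [2.79, 2.79, 3.14, 3.14, 3.14, 3.14].

## Interface

Orientations are given as [roll, pitch, yaw] about the fixed x, y, z axes, in that order (R = Rz(yaw) Ry(pitch) Rx(roll)).
In Python, from plant import status, cams, workorder, arm gives the robot as it stands. The module is installed in compiled form; this text tells all that it offers.
- The arm moves only by the tool servo_tool, never from a script. Its argument "commands" is a list of rows, each an object of numbers: "fingers": the finger opening in mm, from 0 to 87; "x", "y", "z": the shift along the tool's x, y, z in mm; "turn": the turn about the tool's x in units of 8 degrees (1.0 is 8 degrees). In form: [{"fingers": .., "x": .., "y": .., "z": .., "turn": ..}, ...]. A call has 1 to 5 rows; each row shifts and turns the pose as measured when the row begins, along the tool's axes as they then stand; what a row does not reach is not made up. A row lasts 1/10 s, in which the tool goes at most 50 mm and 8.59 degrees, less where a joint would pass 70% of its speed; a pose out of reach is approached as far as the arm can. A call with a gripper value outside its range is refused whole. The fingers move at their own pace and stop on an object; "force" is the grip in N (left out, the last holds). Time passes only in rows, so rows that do not move let the fingers close. It gives the time, the measured TCP pose, the force and the opening at its end, in the units of the state.
- status.get_obs(): the state, without advancing time (a new reading comes with each control period).
- cams.get_image(name): name is "scene" or "top"; returns (picture, depth): 480x640x3 uint8, red, green, blue; 480x640 float32, m along the optical axis (not along the pixel's ray), 0 where there is no reading.
- cams.camera_info(name): a dict with "K" (3x3 intrinsics, pixels), "R" (3x3) and "t" (3): a world point X has camera coordinates R X + t. Camera axes: x right, y down, z forward; pixel columns grow to the right and rows downward; lengths in m; the calibration is good to about 2 mm. A picture is of the moment at which its call begins. camera_info takes no time and is no camera call.
- workorder.close_job(): hands the job in, once; it reports no verdict.
The state is a dict: "time_s": time; "joint_pos": joint angles; "joint_velocities": joint speeds; "joint_torque": joint torques, N m; "tool_pos": TCP position; "orientation": TCP orientation; "ft_force": force on the tool from outside, world axes, zero at the start; "wrist_torque": the same for the moment, N m; "gripper_width": finger opening in m.
Only numpy, scipy, OpenCV 4.12 (cv2) and the standard library are available. Lean on these libraries where they do the work, as an engineer would, in place of code of your own. Each camera call takes 0.05 s, during which the arm holds its last target. There are 200 camera calls.

## Task

Load the slide carrier into the slide reader with a fingertip: press its thumb pad down hard against the sprung bed so that its nose ducks below the crossbar, and while still pressing slide it under the bar and the leaf spring until it is fully home against the stop, then let go and move clear. Do not pick the carrier up, lift it or tip it, and leave the other things on the bench where they are.

Things in the scene. Friction and masses are not known exactly. Their poses are not given: they have to be found in the camera images.
- reader: fixed slide reader. Origin on the table, x along its loading lane in the loading direction, z up. Two rails 47 mm apart inside, 12 mm wide, 19 mm high, x = -136 to 90 mm. Steel crossbar over the lane at x = 30 to 38 mm, underside at 24.5, top 34, end posts 36 mm high, 69 mm wide overall. Stop face at x = 90 mm, 42 mm high; white housing behind, x = 102 to 212, 150 wide, 95 mm high.
- carrier: loose grey slide carrier 125 x 44 x 14 mm, 0.12 kg, in the lane on the sprung bed. Origin: centre of its underside (15 mm up at the start), x towards the nose. Glass slide flush in front; behind it a grooved thumb pad (x = -62.5 to -22.5 mm), closed in front by a ridge across (4 mm thick, 36 wide, 6.5 high) that a fingertip on the pad can push. Home, the ridge is 20 mm short of the bar.
- pad (a point): centre of the carrier's thumb pad, on its top face, 20 mm behind the rear face of the ridge and 105 mm behind the nose face; 29 mm above the table at the start.
- nose (a point): centre of the carrier's front face, halfway up its 14 mm height; 22 mm above the table at the start. Home when this face touches the stop.
- stop (a point): centre of the face of the stop, at x = 90 mm in the reader's frame, 17.5 mm above the table.
- bar (a point): middle of the crossbar's lower front edge, at x = 30 mm in the reader's frame, 24.5 mm above the table.
- bed (a joint): how far the sprung bed under the carrier is pressed down, m: 0 = up, 0.009 = hard stop. It stays level, runs the whole lane, and pushes up with 5 N at first, 13 N at 9 mm. With the bed up the carrier's top is 4.5 mm too high for the crossbar; about 7 mm of press clears it. Let go under the bar, the carrier rises against the bar and stays. Bed, rails and bar are slick.
- leaf (a joint): lift angle of the thin steel leaf spring that slopes down from behind the crossbar towards the stop, rad: 0 = empty lane (tip 19 mm above the table, at x = 72 mm of the reader), about 0.05 to 0.2 with a carrier under it. It presses on the carrier's top with 2 to 4 N and drags on it.
- dish_a: bystander: closed petri dish, 92 mm wide, 15 mm high, beside the lane; origin under its centre
- dish_b: bystander: closed petri dish with red agar, 92 mm wide, 15 mm high; origin under its centre
- marker: bystander: marker pen lying beside the lane, about 115 x 14 x 14 mm; origin on its underside
- jar: bystander: small jar, 42 mm wide, 60 mm high; origin under its centre
- slide_box: bystander: white slide box 85 x 34 x 26 mm; origin under its centre
- flask: bystander: stoppered conical flask, 72 mm wide, 106 mm high, near the lane's rear end; origin under its centre
- rack: bystander: aluminium tube rack 100 x 44 mm, 86 mm high with tubes; origin under its centre
Things that resemble listed ones, but are neither listed nor needed, are in the scene too. What is shaped like the carrier but red or yellow is not meant.

How it is judged:
By the outcome, as a careful person would: the job done as asked, in the order asked, and still so for the second after the job is handed in, with the robot touching nothing.
It also fails if it takes over 38 s, if anything falls off the work surface, if the arm or the gripper's body presses on something with over 40 N, if the wrist force passes 120 N, or if a joint passes its speed limit or range.

## Working session

There is one attempt and no reset: what is moved stays moved. The work goes in short steps, Python scripts to look and compute and a tool call to move; the robot and the scene stay as the last step left them, time stands still between calls to the robot, and variables do not carry over. Pictures are saved under pics/ and viewed, about 8 in all and at most 12, crops included, and the job is handed in when it is done.

Besides the shell and the picture viewer there is one more tool, called after ">>>" in YAML: its name, and indented under it one key for each argument. servo_tool: Moves the arm, as the interface text tells. Its arguments: {"type":"object","properties":{"commands":{"type":"array"},"force":{"type":"number"}},"required":["commands"]}

```bash
mkdir -p pics; cat > h.py <<'E'
import numpy as np, cv2
from plant import status, cams, workorder, arm
def grab(n,f=None):
    im,d=cams.get_image(n)
    if f: cv2.imwrite('pics/'+f,im[:,:,::-1]); np.save('pics/'+f[:-4]+'_d.npy',d)
    return im,d
def pt(n,u,v,d):
    c=cams.camera_info(n);K,R,t=map(np.array,(c['K'],c['R'],c['t']))
    return R.T@(np.linalg.inv(K)@np.array([u,v,1.])*d-t)
def plane(n,u,v,z):
    c=cams.camera_info(n);K,R,t=map(np.array,(c['K'],c['R'],c['t']))
    o=-R.T@t; r=R.T@np.linalg.inv(K)@np.array([u,v,1.]); return o+r*(z-o[2])/r[2]
def proj(n,X):
    c=cams.camera_info(n);K,R,t=map(np.array,(c['K'],c['R'],c['t']))
    p=K@(R@np.array(X)+t); return p[:2]/p[2]
E
python3 - <<'E'
from h import *
a,_=grab('top','top0.png'); b,_=grab('scene','scene0.png')
o=status.get_obs();print(o['time_s'],o['tool_pos'],o['orientation'],o['gripper_width'])
E
```

```text
0.1 [ 0.21986337 -0.5844778   0.22155476] [1.64886468 1.56880021 2.00851877] 0.08689178924319675
```

View pics/top0.png

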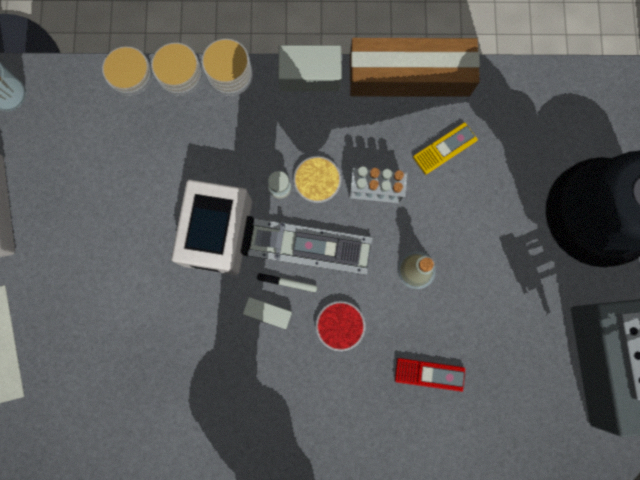

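View pics/scene0.png

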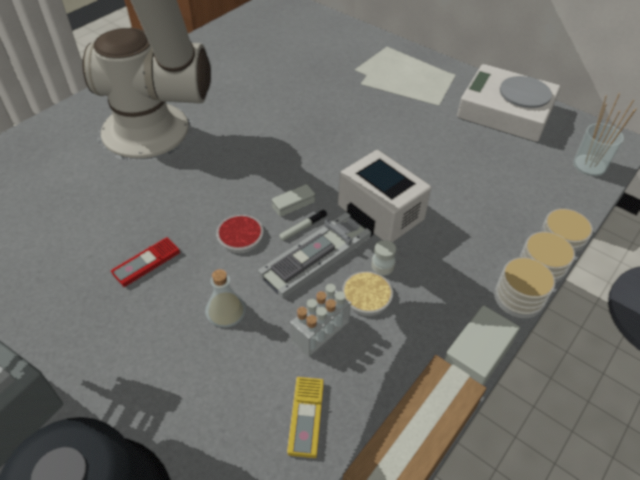

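Top view: the grey carrier is in the lane at about (325,248). The lookalikes are red at (430,375) and yellow at (446,148). The reader housing is at (212,225), so loading runs towards image left. I choose the grey one and check it in a close crop.

```bash
python3 - <<'E'
from h import *
a=cv2.imread('pics/top0.png');d=np.load('pics/top0_d.npy')
cv2.imwrite('pics/c1.png',cv2.resize(a[205:285,235:385],None,fx=5.3,fy=5.3,interpolation=cv2.INTER_CUBIC))
for u,v in [(0,0),(640,0),(0,480),(640,480)]: print(plane('top',u,v,0).round(3))
for u,v in [(300,245),(350,250),(350,265),(340,236),(325,248),(270,240),(210,225),(317,178),(417,268),(380,185)]: print(u,v,pt('top',u,v,d[v,u]).round(4))
E
```

```text
[1.06  0.593 0.   ]
[ 1.066 -0.719  0.   ]
[0.13  0.512 0.   ]
[ 0.129 -0.637  0.   ]
300 245 [ 0.5514 -0.0231  0.0318]
350 250 [ 0.543  -0.1162  0.0258]
350 265 [ 0.5164 -0.1168  0.0115]
340 236 [ 0.5706 -0.098   0.0181]
325 248 [ 0.5461 -0.0695  0.0302]
270 240 [0.5615 0.0331 0.0268]
210 225 [0.5776 0.1332 0.0955]
317 178 [ 0.6854 -0.0546  0.009 ]
417 268 [ 0.5024 -0.2279  0.0956]
380 185 [ 0.6599 -0.1706  0.0568]
```

View pics/c1.png

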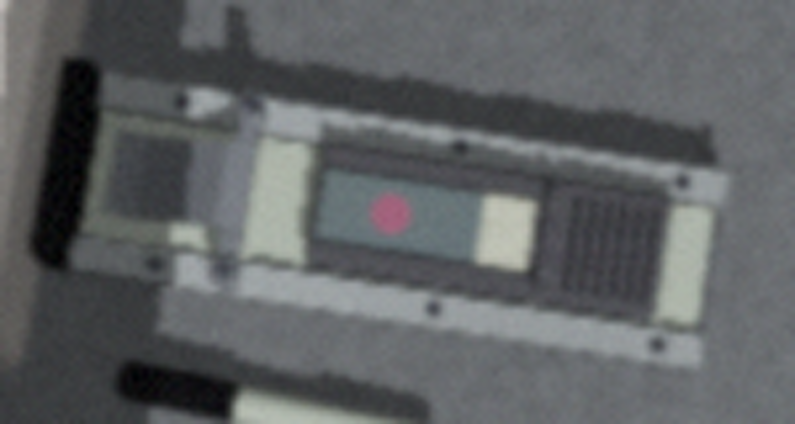

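The crop shows the grey carrier lying in the lane: nose edge at crop x≈315, ridge ≈545, grooved pad 560–660, and the crossbar at ≈235 towards the housing.

```bash
python3 - <<'E'
from h import *
def P(x,y,z): return plane('top',x/5.3+235,y/5.3+205,z)
pts=dict(railRU=(730,173,.019),railRL=(700,366,.019),railU=(320,106,.019),railL=(240,290,.019),rear=(658,261,.029),nose=(313,206,.029),ridge=(545,240,.033),bar=(236,190,.034),postU=(252,100,.036),postL=(222,270,.036),stopU=(90,65,.042),stopL=(60,262,.042))
W={k:P(*v) for k,v in pts.items()}
for k in W: print(k,W[k].round(4))
u1=W['railU']-W['railRU'];u2=W['railL']-W['railRL']
print([np.degrees(np.arctan2(u[1],u[0])) for u in (u1,u2,W['nose']-W['rear'])])
yaw=np.arctan2(*( (u1/np.linalg.norm(u1)+u2/np.linalg.norm(u2))[[1,0]]))
x=np.array([np.cos(yaw),np.sin(yaw)]);y=np.array([-x[1],x[0]])
rear=(W['railRU']+W['railRL'])/2
o=rear[:2]+.136*x
print('yaw',yaw,'origin',o)
for k in W: q=W[k][:2]-o; print(k,(q@x).round(4),(q@y).round(4))
o_=status.get_obs(); from scipy.spatial.transform import Rotation as Ro
print(Ro.from_euler('xyz',o_['orientation']).as_matrix().round(3))
c=cams.camera_info('scene');R,t=np.array(c['R']),np.array(c['t']);print('scene cam',-R.T@t)
E
```

```text
railRU [ 0.5675 -0.1596  0.019 ]
railRL [ 0.4987 -0.1481  0.019 ]
railU [ 0.5914 -0.0138  0.019 ]
railL [0.5254 0.014  0.019 ]
rear [ 0.5347 -0.1329  0.029 ]
nose [ 0.5539 -0.0119  0.029 ]
ridge [ 0.5415 -0.0932  0.033 ]
bar [0.5588 0.0149 0.034 ]
postU [0.5905 0.0095 0.036 ]
postL [0.5304 0.0193 0.036 ]
stopU [0.6017 0.0659 0.042 ]
stopL [0.5324 0.0749 0.042 ]
[np.float64(80.68200245531008), np.float64(80.65302262390595), np.float64(80.94391786841467)]
yaw 1.4079136932099725 origin [ 0.55513926 -0.01966206]
railRU -0.1361 -0.0348
railRL -0.1359 0.0348
railU 0.0117 -0.0348
railL 0.0284 0.0348
rear -0.1151 0.0018
nose 0.0075 0.0024
ridge -0.0748 0.0015
bar 0.0347 0.002
postU 0.0345 -0.0301
postL 0.0345 0.0307
stopU 0.0919 -0.0321
stopL 0.0897 0.0378
[[-0.001 -0.352  0.936]
 [ 0.002  0.936  0.352]
 [-1.     0.002 -0.   ]]
scene cam [ 0.99529056 -0.60148823  0.86274502]
```

Checks agree with the given sizes: outer rail width 69.6 mm (71 given), bar centre x 34.5 (34 given), carrier length 123 (125 given), lane yaw 80.7°. I put the ridge's rear face at about x = −75.5 mm in the reader frame. With shut fingers, jaw axis across the lane, the finger should come down at x ≈ −89 mm, which is world (0.539, −0.107).

>>> servo_tool:
  commands:
    - {"fingers": 0,"x": 0,"y": 24,"z": 33,"turn": 0}
    - {"fingers": 0,"x": 0,"y": 24,"z": 33,"turn": 0}
    - {"fingers": 0,"x": 0,"y": 24,"z": 33,"turn": 0}
    - {"fingers": 0,"x": 0,"y": 24,"z": 33,"turn": 0}
    - {"fingers": 0,"x": 0,"y": 24,"z": 33,"turn": 0}
  force: 20

```text
time_s: 0.6
tool_pos: [0.3323, -0.4115, 0.2175]
orientation: [1.908, 1.562, 2.258]
ft_force: [0.8, 0.7, 0.2]
gripper_width: 0.055
```

>>> servo_tool:
  commands:
    - {"fingers": 0,"x": 0,"y": 24,"z": 33,"turn": 0}
    - {"fingers": 0,"x": 0,"y": 24,"z": 33,"turn": 0}
    - {"fingers": 0,"x": 0,"y": 24,"z": 33,"turn": 0}
    - {"fingers": 0,"x": 0,"y": 24,"z": 33,"turn": 0}
    - {"fingers": 0,"x": 0,"y": 24,"z": 33,"turn": 0}

```text
time_s: 1.1
tool_pos: [0.4483, -0.2338, 0.2166]
orientation: [1.968, 1.559, 2.317]
ft_force: [1.0, -0.1, 0.1]
gripper_width: 0.015
```

>>> servo_tool:
  commands:
    - {"fingers": 0,"x": 0,"y": 0,"z": 0,"turn": -1}
    - {"fingers": 0,"x": 0,"y": 0,"z": 0,"turn": -1}
    - {"fingers": 0,"x": 0,"y": 0,"z": 0,"turn": -1}
    - {"fingers": 0,"x": 0,"y": 0,"z": 0,"turn": -1}
    - {"fingers": 0,"x": 0,"y": 0,"z": 0,"turn": -1}

```text
time_s: 1.6
tool_pos: [0.4503, -0.2275, 0.2145]
orientation: [1.311, 1.555, 2.395]
ft_force: [-0.3, 0.0, 0.4]
gripper_width: 0.0007
```

```bash
cat >> h.py <<'E'
from scipy.spatial.transform import Rotation as Ro
yaw=1.4085; O=np.array([.5551,-.0197]); X=np.array([np.cos(yaw),np.sin(yaw)]); Y=np.array([-X[1],X[0]])
def rep(tx,ty=.002):
    o=status.get_obs();p=np.array(o['tool_pos']);M=Ro.from_euler('xyz',o['orientation']).as_matrix()
    q=p[:2]-O; print('t',o['time_s'],'reader x,y,z mm',(q@X*1e3).round(1),(q@Y*1e3).round(1),(p[2]*1e3).round(1),'F',np.round(o['ft_force'],1),'along',round(float(o['ft_force'][:2]@X),1))
    d=np.array([*(O+tx*X+ty*Y),p[2]])-p
    print('shift tool mm',(M.T@d*1e3).round(1)); 
    ang=np.degrees(np.arctan2(M[1,1],M[0,1])); print('turn units',-((np.degrees(yaw)+90-ang+90)%180-90)/8,'tilt',M[:,0].round(4),'j6',o['joint_pos'][5], 'w',o['gripper_width'])
E
python3 -c "
from h import *
rep(-.089)"
```

```text
t 1.6 reader x,y,z mm -222.0 69.8 214.5 F [-0.3  0.   0.4] along -0.0
shift tool mm [  0.3 -21.8 147.7]
turn units -2.326998470864538 tilt [-0.0112  0.0104 -0.9999] j6 -0.3318240762761647 w 0.000677368991375236
```

>>> servo_tool:
  commands:
    - {"fingers": 0,"x": 0,"y": 0,"z": 0,"turn": -1}
    - {"fingers": 0,"x": 0,"y": 0,"z": 0,"turn": -1.0}
    - {"fingers": 0,"x": 0,"y": 0,"z": 0,"turn": -0.33}
    - {"fingers": 0,"x": 10,"y": -23,"z": 40,"turn": 0}
    - {"fingers": 0,"x": 20,"y": -23,"z": 40,"turn": 0}

```text
time_s: 2.1
tool_pos: [0.5063, -0.1562, 0.185]
orientation: [0.869, 1.557, 2.287]
ft_force: [0.9, -0.4, 0.5]
gripper_width: 0.0004
```

>>> servo_tool:
  commands:
    - {"fingers": 0,"x": 30,"y": -14,"z": 30,"turn": 0}
    - {"fingers": 0,"x": 40,"y": 0,"z": 0,"turn": 0}
    - {"fingers": 0,"x": 0,"y": 0,"z": 0,"turn": 0}

```text
time_s: 2.4
tool_pos: [0.5261, -0.1229, 0.1106]
orientation: [0.954, 1.554, 2.376]
ft_force: [-0.6, -0.1, -1.0]
gripper_width: 0.0005
```

```bash
python3 -c "
from h import *
rep(-.089)"
```

```text
t 2.4 reader x,y,z mm -106.5 12.0 110.6 F [-0.6 -0.1 -1. ] along -0.2
shift tool mm [  0.  -10.2  17.4]
turn units 0.09839210805443344 tilt [-0.0118  0.0113 -0.9999] j6 -0.20229194640131126 w 0.0005134678156731614
```

>>> servo_tool:
  commands:
    - {"fingers": 0,"x": 10,"y": -10,"z": 17,"turn": 0.1}
    - {"fingers": 0,"x": 30,"y": 0,"z": 0,"turn": 0}
    - {"fingers": 0,"x": 15,"y": 0,"z": 0,"turn": 0}
    - {"fingers": 0,"x": 0,"y": 0,"z": 0,"turn": 0}

```text
time_s: 2.8
tool_pos: [0.5412, -0.108, 0.0593]
orientation: [0.757, 1.56, 2.166]
ft_force: [-0.1, -0.3, 0.6]
gripper_width: 0.0005
```

```bash
python3 -c "
from h import *
rep(-.089)
b,_=grab('scene','s1.png');a,_=grab('top','t1.png')
c=np.hstack([cv2.resize(b[190:320,230:390],None,fx=2.5,fy=2.5,interpolation=2), cv2.resize(a[190:320,230:390],None,fx=2.5,fy=2.5,interpolation=2)])
cv2.imwrite('pics/c2.png',c[:,:,::-1])
print(proj('scene',[*(O-.089*X+.002*Y),.029]),proj('scene',[*(O-.0755*X+.002*Y),.0325]))"
```

```text
t 2.8 reader x,y,z mm -89.3 -0.6 59.3 F [-0.1 -0.3  0.6] along -0.3
shift tool mm [0.  2.6 0.3]
turn units 0.0015362100973383974 tilt [-0.0062  0.0092 -0.9999] j6 -0.24328587143031027 w 0.0005432750819546936
[287.4742452  262.94009056] [293.0362414  258.04097805]
```

View pics/c2.png

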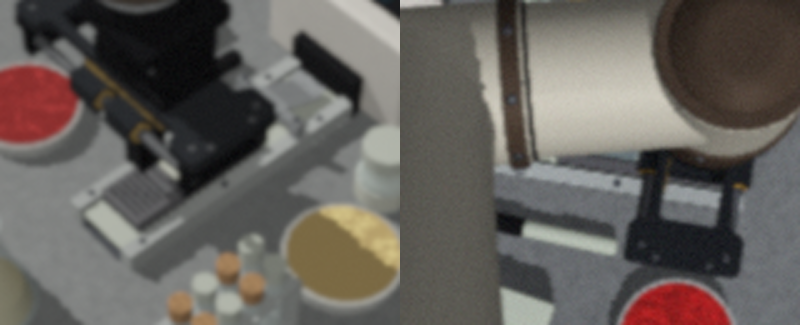

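The left half shows the shut fingers over the front of the grooved pad (crop ~(175,180)), with the lane clear around them. The right half shows only the arm covering the view. I'll descend gently: contact at z≈29 means the pad, at ≈35 the ridge.

>>> servo_tool:
  commands:
    - {"fingers": 0,"x": 12,"y": 2.5,"z": 0,"turn": 0}
    - {"fingers": 0,"x": 8,"y": 0,"z": 0,"turn": 0}
    - {"fingers": 0,"x": 4,"y": 0,"z": 0,"turn": 0}
    - {"fingers": 0,"x": 2,"y": 0,"z": 0,"turn": 0}
    - {"fingers": 0,"x": 0,"y": 0,"z": 0,"turn": 0}

```text
time_s: 3.4
tool_pos: [0.5418, -0.1082, 0.0372]
orientation: [-0.289, 1.561, 1.119]
ft_force: [0.8, 0.3, -0.2]
gripper_width: 0.0005
```

```bash
python3 -c "
from h import *
rep(-.089)"
```

```text
t 3.4 reader x,y,z mm -89.5 -1.2 37.2 F [ 0.8  0.3 -0.2] along 0.4
shift tool mm [-0.   3.2  0.5]
turn units -0.0033421085736335954 tilt [ 0.0045  0.0093 -0.9999] j6 -0.243637933577616 w 0.0004799421275853246
```

>>> servo_tool:
  commands:
    - {"fingers": 0,"x": 0,"y": 3,"z": 0,"turn": 0}
    - {"fingers": 0,"x": 4,"y": 2,"z": 0,"turn": 0}
    - {"fingers": 0,"x": 3,"y": 0,"z": 0,"turn": 0}
    - {"fingers": 0,"x": 3,"y": 0,"z": 0,"turn": 0}

```text
time_s: 3.8
tool_pos: [0.5372, -0.1072, 0.0276]
orientation: [-0.451, 1.56, 0.958]
ft_force: [-0.6, 1.0, 5.2]
gripper_width: 0.0006
```

```bash
python3 -c "
from h import *
rep(-.089)"
```

```text
t 3.8 reader x,y,z mm -89.3 3.5 27.6 F [-0.6  1.   5.2] along 0.8
shift tool mm [ 0.  -1.5  0.3]
turn units 0.0007329088584171473 tilt [ 0.0063  0.009  -0.9999] j6 -0.24580496672472874 w 0.0006310559628028722
```

Contact came at z 27.6 mm with 5 N, so this is the pad and not the ridge. Pressing now.

>>> servo_tool:
  commands:
    - {"fingers": 0,"x": 3,"y": 0,"z": 0,"turn": 0}
    - {"fingers": 0,"x": 3,"y": 0,"z": 0,"turn": 0}
    - {"fingers": 0,"x": 2,"y": 0,"z": 0,"turn": 0}

```text
time_s: 4.1
tool_pos: [0.5372, -0.1072, 0.0216]
orientation: [-0.452, 1.561, 0.958]
ft_force: [-3.4, 0.9, 10.7]
gripper_width: 0.0004
```

```bash
python3 -c "
from h import *
rep(-.089)"
```

```text
t 4.1 reader x,y,z mm -89.3 3.5 21.6 F [-3.4  0.9 10.7] along 0.3
shift tool mm [ 0.  -1.5  0.3]
turn units 0.01247795829036491 tilt [ 0.0056  0.008  -1.    ] j6 -0.24561546315633523 w 0.00042261654134659755
```

>>> servo_tool:
  commands:
    - {"fingers": 0,"x": 2,"y": 0,"z": 0,"turn": 0}
    - {"fingers": 0,"x": 2,"y": 0,"z": 0,"turn": 0}
    - {"fingers": 0,"x": 2,"y": 0,"z": 0,"turn": 0}

```text
time_s: 4.4
tool_pos: [0.5378, -0.1074, 0.0202]
orientation: [-0.615, 1.562, 0.798]
ft_force: [-5.7, 1.8, 17.7]
gripper_width: 0.0001
```

```bash
python3 -c "
from h import *
rep(-.089)"
```

```text
t 4.4 reader x,y,z mm -89.4 2.9 20.2 F [-5.7  1.8 17.7] along 0.9
shift tool mm [ 0.  -0.9  0.4]
turn units 0.032334062927017015 tilt [ 0.0062  0.0064 -1.    ] j6 -0.24547692489583234 w 0.00011884779163446647
```

At the bed's hard stop (17.7 N). Sliding forward while pressing.

>>> servo_tool:
  commands:
    - {"fingers": 0,"x": 2,"y": 0,"z": 3,"turn": 0}
    - {"fingers": 0,"x": 2,"y": 0,"z": 4,"turn": 0}
    - {"fingers": 0,"x": 2,"y": 0,"z": 4,"turn": 0}
    - {"fingers": 0,"x": 2,"y": 0,"z": 4,"turn": 0}
    - {"fingers": 0,"x": 2,"y": 0,"z": 4,"turn": 0}

```text
time_s: 4.9
tool_pos: [0.5408, -0.0944, 0.0203]
orientation: [-1.951, 1.565, -0.533]
ft_force: [-5.6, -4.3, 14.3]
gripper_width: 0.0004
```

```bash
python3 -c "
from h import *
rep(-.089)"
```

```text
t 4.9 reader x,y,z mm -76.0 2.0 20.3 F [-5.6 -4.3 14.3] along -5.2
shift tool mm [  0.    0.1 -13. ]
turn units 0.06736521896729286 tilt [ 0.0053 -0.0031 -1.    ] j6 -0.28254192494531877 w 0.0003832839520175854
```

>>> servo_tool:
  commands:
    - {"fingers": 0,"x": 2.5,"y": 0,"z": 4,"turn": 0}
    - {"fingers": 0,"x": 2.5,"y": 0,"z": 4,"turn": 0}
    - {"fingers": 0,"x": 2.5,"y": 0,"z": 4,"turn": 0}
    - {"fingers": 0,"x": 2.5,"y": 0,"z": 4,"turn": 0}

```text
time_s: 5.3
tool_pos: [0.5424, -0.0851, 0.0203]
orientation: [-2.831, 1.557, -1.409]
ft_force: [-4.8, -5.9, 17.4]
gripper_width: 0.0005
```

```bash
python3 -c "
from h import *
rep(-.089)
b,_=grab('scene')
cv2.imwrite('pics/c3.png',cv2.resize(b[190:310,240:400],None,fx=5,fy=5,interpolation=2)[:,:,::-1])"
```

```text
t 5.3 reader x,y,z mm -66.6 2.0 20.3 F [-4.8 -5.9 17.4] along -6.5
shift tool mm [  0.3   0.3 -22.4]
turn units 0.09861697675193071 tilt [ 0.0022 -0.0134 -0.9999] j6 -0.3139674967085115 w 0.0004519057130860878
```

View pics/c3.png

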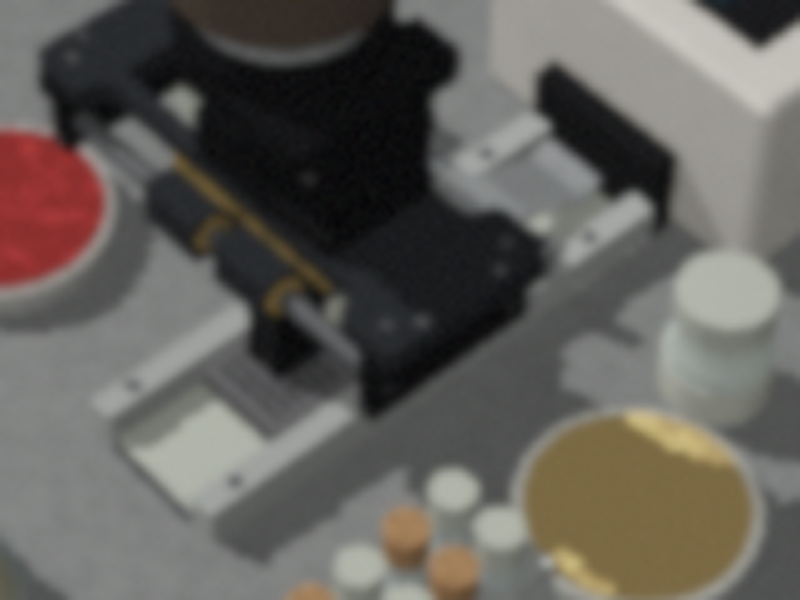

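Crop: the carrier is moving with the finger; its rear edge is now around crop (240,400) and the white bed shows behind it. I continue.

>>> servo_tool:
  commands:
    - {"fingers": 0,"x": 2.5,"y": 0,"z": 4,"turn": 0.1}
    - {"fingers": 0,"x": 2.5,"y": 0,"z": 4,"turn": 0}
    - {"fingers": 0,"x": 2.5,"y": 0,"z": 4,"turn": 0}
    - {"fingers": 0,"x": 2.5,"y": 0,"z": 4,"turn": 0}
    - {"fingers": 0,"x": 2.5,"y": 0,"z": 4,"turn": 0}

```text
time_s: 5.85
tool_pos: [0.5442, -0.0737, 0.0204]
orientation: [-3.056, 1.544, -1.642]
ft_force: [-5.7, -5.7, 18.2]
gripper_width: 0.0003
```

```bash
python3 -c "
from h import *
rep(-.089)
for q in [(270,440),(205,370)]:
  w=plane('scene',q[0]/5+240,q[1]/5+190,.020);print(((w[:2]-O)@X).round(4),((w[:2]-O)@Y).round(4))
"
```

```text
t 5.85 reader x,y,z mm -55.0 2.1 20.4 F [-5.7 -5.7 18.2] along -6.5
shift tool mm [  0.9   0.1 -33.9]
turn units 0.03685880148092835 tilt [-0.0019 -0.0267 -0.9996] j6 -0.36679650359086385 w 0.00032636500467239237
-0.0981 -0.0273
-0.0953 0.0137
```

>>> servo_tool:
  commands:
    - {"fingers": 0,"x": 2.5,"y": 0,"z": 6,"turn": 0}
    - {"fingers": 0,"x": 2.5,"y": 0,"z": 6,"turn": 0}
    - {"fingers": 0,"x": 2.5,"y": 0,"z": 6,"turn": 0}
    - {"fingers": 0,"x": 2.5,"y": 0,"z": 6,"turn": 0}

```text
time_s: 6.25
tool_pos: [0.5468, -0.0572, 0.0204]
orientation: [-3.128, 1.532, -1.71]
ft_force: [-5.0, -7.2, 18.2]
gripper_width: 0.0004
```

```bash
python3 -c "
from h import *
rep(-.0045)
"
```

```text
t 6.25 reader x,y,z mm -38.3 2.1 20.4 F [-5.  -7.2 18.2] along -7.9
shift tool mm [-1.3 -0.4 33.8]
turn units 0.06509151318984863 tilt [-0.0054 -0.0381 -0.9993] j6 -0.41173038655924254 w 0.0004226981415408999
```

>>> servo_tool:
  commands:
    - {"fingers": 0,"x": 2.5,"y": 0,"z": 6,"turn": 0}
    - {"fingers": 0,"x": 2.5,"y": 0,"z": 6,"turn": 0}
    - {"fingers": 0,"x": 2.5,"y": 0,"z": 6,"turn": 0}
    - {"fingers": 0,"x": 2.5,"y": 0,"z": 6,"turn": 0}

```text
time_s: 6.65
tool_pos: [0.5495, -0.0408, 0.0205]
orientation: [3.116, 1.52, -1.745]
ft_force: [-4.3, -8.1, 18.5]
gripper_width: 0.0003
```

```bash
python3 -c "
from h import *
rep(-.0045)
"
```

```text
t 6.65 reader x,y,z mm -21.7 2.1 20.5 F [-4.3 -8.1 18.5] along -8.6
shift tool mm [-0.9 -0.4 17.2]
turn units 0.09415571642795229 tilt [-0.0089 -0.0504 -0.9987] j6 -0.45613908427251854 w 0.00032899498507543153
```

>>> servo_tool:
  commands:
    - {"fingers": 0,"x": 2.5,"y": 0,"z": 5,"turn": 0}
    - {"fingers": 0,"x": 2.5,"y": 0,"z": 5,"turn": 0}
    - {"fingers": 0,"x": 2.5,"y": 0,"z": 4,"turn": 0}
    - {"fingers": 0,"x": 2.5,"y": 0,"z": 4,"turn": 0}

```text
time_s: 7.05
tool_pos: [0.551, -0.0314, 0.0206]
orientation: [3.083, 1.505, -1.775]
ft_force: [-4.4, -6.3, 18.3]
gripper_width: 0.0003
```

```bash
python3 -c "
from h import *
rep(-.0045)
"
```

```text
t 7.05 reader x,y,z mm -12.2 2.1 20.6 F [-4.4 -6.3 18.3] along -7.0
shift tool mm [-0.5 -0.3  7.7]
turn units 0.12153064855958462 tilt [-0.0133 -0.064  -0.9979] j6 -0.48949123228475616 w 0.0003057326878523313
```

>>> servo_tool:
  commands:
    - {"fingers": 0,"x": 2.5,"y": 0,"z": 5,"turn": 0}
    - {"fingers": 0,"x": 2.5,"y": 0,"z": 5,"turn": 0}

```text
time_s: 7.25
tool_pos: [0.5519, -0.0261, 0.0206]
orientation: [3.07, 1.498, -1.786]
ft_force: [-3.7, -7.5, 18.7]
gripper_width: 0.0003
```

>>> servo_tool:
  commands:
    - {"fingers": 0,"x": 2.5,"y": 0,"z": 5,"turn": 0}
    - {"fingers": 0,"x": 2.5,"y": 0,"z": 5,"turn": 0}

```text
time_s: 7.45
tool_pos: [0.5522, -0.0242, 0.0207]
orientation: [3.037, 1.484, -1.817]
ft_force: [-0.3, -24.8, 17.4]
gripper_width: 0.0005
```

```bash
python3 -c "
from h import *
rep(-.0045)
b,_=grab('scene')
cv2.imwrite('pics/c4.png',cv2.resize(b[190:310,240:400],None,fx=5,fy=5,interpolation=2)[:,:,::-1])"
```

```text
t 7.45 reader x,y,z mm -4.9 2.1 20.7 F [ -0.3 -24.8  17.4] along -24.5
shift tool mm [-0.  -0.2  0.4]
turn units 0.14828607513271308 tilt [-0.021  -0.0836 -0.9963] j6 -0.5259286621891271 w 0.0004883797221066699
```

View pics/c4.png

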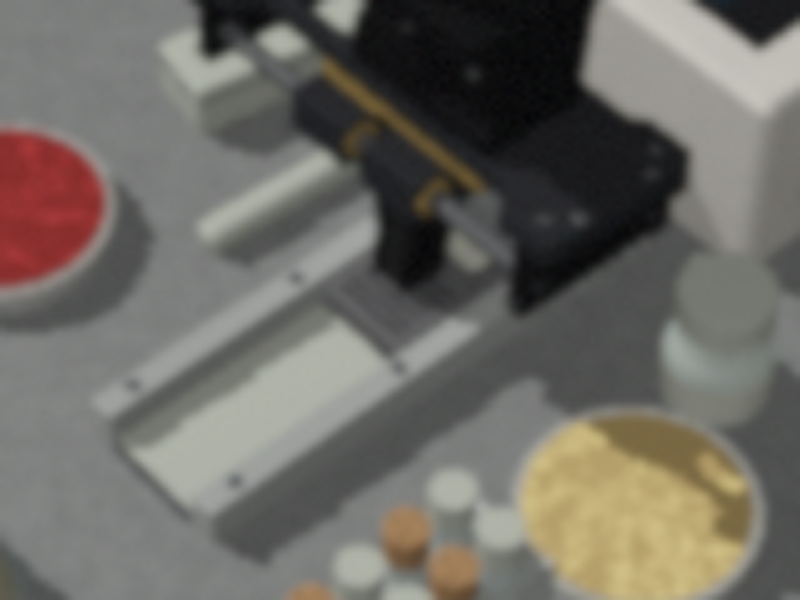

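The push force jumped from −7.5 to −24.5 N at finger x = −4.9 mm; I predicted home at −4.5. So the carrier is against the stop. The crop shows the carrier's rear edge at about (370,335), deep in the lane. Releasing: ease the push, then lift with a slight backward component to cancel the tool's tilt.

>>> servo_tool:
  commands:
    - {"fingers": 0,"x": 1,"y": 0,"z": 0,"turn": 0}
    - {"fingers": 0,"x": -4,"y": 0,"z": -0.5,"turn": 0}
    - {"fingers": 0,"x": -10,"y": 0,"z": -1.5,"turn": 0}
    - {"fingers": 0,"x": -20,"y": 0,"z": -3,"turn": 0}
    - {"fingers": 0,"x": -30,"y": 0,"z": -6,"turn": 0}

```text
time_s: 8.0
tool_pos: [0.5498, -0.0317, 0.085]
orientation: [2.969, 1.48, -1.885]
ft_force: [1.7, 0.3, 0.2]
gripper_width: 0.0006
```

```bash
python3 -c "
from h import *
rep(-.0045)
b,_=grab('scene')
cv2.imwrite('pics/c5.png',cv2.resize(b[190:310,240:400],None,fx=5,fy=5,interpolation=2)[:,:,::-1])"
```

```text
t 8.0 reader x,y,z mm -12.7 3.3 85.0 F [1.7 0.3 0.2] along 0.6
shift tool mm [-0.8 -1.5  8.2]
turn units 0.13763054396464014 tilt [-0.028  -0.086  -0.9959] j6 -0.49149396108958454 w 0.0006339791437648445
```

View pics/c5.png

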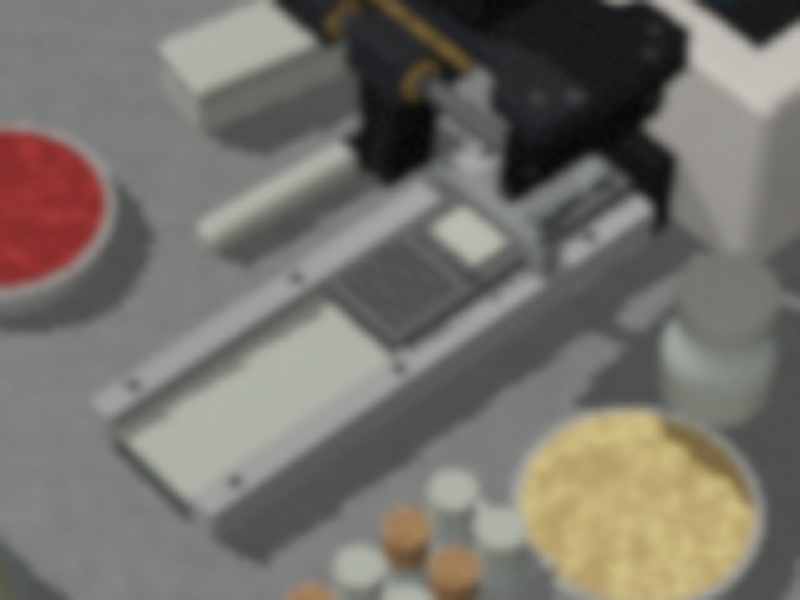

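The crop shows the finger clear, with the carrier under the bar and up to the stop's end of the lane. I move away and check from above.

>>> servo_tool:
  commands:
    - {"fingers": 0,"x": -40,"y": 0,"z": -5,"turn": 0}
    - {"fingers": 0,"x": -40,"y": 0,"z": -10,"turn": 0}
    - {"fingers": 0,"x": -30,"y": 0,"z": -30,"turn": 0}
    - {"fingers": 0,"x": 0,"y": 15,"z": -45,"turn": 0}
    - {"fingers": 0,"x": 0,"y": 15,"z": -45,"turn": 0}

```text
time_s: 8.55
tool_pos: [0.5099, -0.1504, 0.2196]
orientation: [-3.128, 1.485, -1.689]
ft_force: [0.0, -1.4, -0.5]
gripper_width: 0.0003
```

>>> servo_tool:
  commands:
    - {"fingers": 0,"x": 0,"y": 15,"z": -45,"turn": 0}
    - {"fingers": 0,"x": 0,"y": 15,"z": -45,"turn": 0}
    - {"fingers": 0,"x": 0,"y": 15,"z": -45,"turn": 0}
    - {"fingers": 0,"x": 0,"y": 15,"z": -45,"turn": 0}
    - {"fingers": 0,"x": 0,"y": 0,"z": 0,"turn": 0}

```text
time_s: 9.05
tool_pos: [0.4215, -0.329, 0.2384]
orientation: [-3.062, 1.484, -1.625]
ft_force: [0.1, 1.4, -0.8]
gripper_width: 0.0006
```

```bash
python3 -c "
from h import *
rep(-.0045)
a,_=grab('top','t2.png');b,_=grab('scene','s2.png')
c=np.vstack([cv2.resize(a[205:285,235:385],(795,424),interpolation=2),cv2.resize(b,(240,180))[:176].repeat(1,0) if 0 else np.zeros((0,795,3),np.uint8)])
cv2.imwrite('pics/c6.png',c[:,:,::-1])"
```

```text
t 9.05 reader x,y,z mm -326.9 81.8 238.4 F [ 0.1  1.4 -0.8] along 1.4
shift tool mm [-27.1 -89.1 318.8]
turn units 0.20624403182283402 tilt [-0.0047 -0.0868 -0.9962] j6 0.13373797981277233 w 0.0005801121931053774
```

View pics/c6.png

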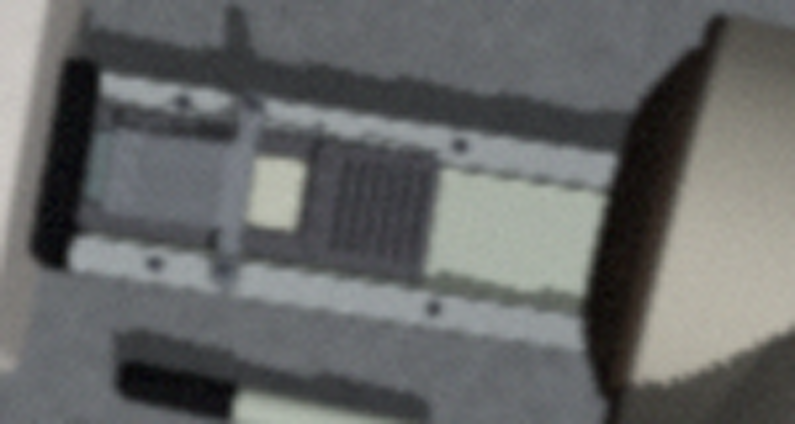

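```bash
python3 -c "
from h import *
for n,q,z in [('rear',(430,222),.0245),('ridge',(315,190),.03)]:
  w=plane('top',q[0]/5.3+235,q[1]/5.3+205,z);print(n,((w[:2]-O)@X).round(4),((w[:2]-O)@Y).round(4))
# bystander shift: scene image pair, phase correlation on patches
A=cv2.cvtColor(cv2.imread('pics/scene0.png'),6).astype(np.float32);B=cv2.cvtColor(cv2.imread('pics/s2.png'),6).astype(np.float32)
for n,(u,v) in dict(dish_b=(240,233),marker=(302,225),box=(293,200),jar=(383,258),dish_a=(368,292),rack=(320,320),flask=(224,298)).items():
  s=np.s_[v-24:v+24,u-24:u+24];(d,r)=cv2.phaseCorrelate(A[s],B[s],cv2.createHanningWindow((48,48),cv2.CV_32F));print(n,np.round(d,2),round(r,2))
"
```

```text
rear -0.0339 0.0007
ridge 0.0077 -0.0032
dish_b [0.01 0.03] 0.93
marker [-0.02 -0.14] 0.94
box [-0.04 -0.11] 0.8
jar [ 0.05 -0.3 ] 0.65
dish_a [0.02 0.01] 1.0
rack [-0.07 -0.19] 0.85
flask [-0.06 -0.03] 0.92
```

```bash
python3 -c "
from h import *
print(status.get_obs()['joint_velocities']); workorder.close_job()"
```

```text
[ 0.04685861  0.00391042 -0.00485646 -0.00227775  0.00210711 -0.00544146]
the job is handed in; nothing more can be done
```

The carrier is loaded and home against the stop, and the job was handed in at about 9 s of robot time. With shut fingers I pressed the thumb pad to the bed's hard stop (about 18 N). Still pressing, I slid the carrier under the crossbar and the leaf until it met the stop, then eased off, lifted clear and backed away.

**Last checks:**
- **Stop contact:** the push force jumped from about 7.5 N to about 25 N at finger x = −4.9 mm, where I had predicted −4.5 mm.
- **Position after release:** from the top view the carrier's rear edge is at x ≈ −34 mm and its ridge at ≈ +8 mm. Home would be −35 and +8, so this agrees to about 1 mm, which is within the camera calibration.
- **Bystanders:** no listed item moved more than 0.3 px between the first and last scene pictures.
- **Lift or tip:** nothing in the pictures suggests the carrier was lifted or tipped.

**Not as planned:** the tool tilted up to about 5° during the slide, and I allowed for this in the lift-off. Joint 1 still showed a small residual speed (0.05 rad/s) at hand-in, with the arm well clear. I did not measure the bed and leaf joint values directly.

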